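# Put the top-heavy call lamp back on its charging pad under the shelf

### The arm

A 6-joint arm with a two-finger parallel gripper is mounted at the origin on a cart in front of the work surface, level with it; the furniture and walls round the work are solid. World frame = base frame: x ahead of the robot, y to its left, z up, the work surface at z = 0. Lengths are in m, angles in degrees, forces in N, time in s.
With the tool pointing down it reaches from about 0.4 to 0.825 m from the base axis. Payload 7 kg.
Tool frame: the origin (TCP) lies at the very end of the fingers, on their centre line; the grasp point (between the pads) lies 19 mm behind it (r.hold_point_z is the distance from the TCP to the grasp point, in m); z points along the fingers, y is the direction in which the jaws open and shut (so a half turn about z gives the same grasp; the last joint's range is limited). The gripper opens to 88 mm and grips with 3 to 60 N. Pads are 19 mm wide; open, the fingers measure 130 mm over their backs; the gripper's body (78 mm by 193 mm) begins 47 mm behind the grasp point.
Start: joints at [90.132, 20.546, 0.682, 0, -70.136, -16.507], TCP at [0.19, 0.648, 0.227] pointing down, gripper open.
Joint ranges: [-176.03, 176.03], [-82.01, 121.73], [-58.28, 71.71], [-173.87, 95.51], [-174.79, -0.11], [-173.66, 173.66]. Speed limits (degrees/s): [136.94, 136.94, 172.46, 180, 180, 180].

### API

Orientations are given as [roll, pitch, yaw] about the fixed x, y, z axes, in that order (R = Rz(yaw) Ry(pitch) Rx(roll)).
In Python, from plant import r gives the robot as it stands. The module is installed in compiled form; this text tells all that it offers.
- The arm moves only by the shell command python3 -m inch 'ROWS' [FORCE]. ROWS is text: rows parted by semicolons, each of 7 numbers parted by spaces: the shift along the tool's x, y, z in m, then the turn, a rotation vector about the tool's x, y, z in rad, then the opening, from 0 (shut) to 1 (fully open). In form: tx ty tz ax ay az jaw; .... A call has 1 to 20 rows; each row shifts and turns the commanded pose from where the row before left it, along the tool's axes as they then stand; what a row does not reach is not made up. A row lasts 1/12 s, in which the tool goes at most 41.7 mm and 7.16 degrees, less where a joint would pass 70% of its speed; a pose out of reach is approached as far as the arm can. A call with a gripper value outside its range is refused whole. The fingers move at their own pace and stop on an object; FORCE is the grip in N (left out, the last holds). Time passes only in rows, so rows that do not move let the fingers close. It gives the time, the measured TCP pose, the force and the opening at its end, in the units of the state.
- r.get_state(): the state, without advancing time (a new reading comes with each control period).
- r.capture(name): name is "side" or "top" or "wrist"; returns the picture (384x512x3 uint8, red, green, blue); there is no depth.
- r.camera_params(name): a dict with "vfov" (degrees; the focal length in pixels is half the picture's height over the tangent of half this angle, whatever the lens; pixels are square), "cx", "cy" (the principal point, pixels), "R" (3x3) and "t" (3): a world point X has camera coordinates R X + t. Camera axes: x right, y down, z forward; pixel columns grow to the right and rows downward; lengths in m; the calibration is good to about 2 mm. A picture is of the moment at which its call begins: read the wrist's pose just before it. camera_params takes no time and is no camera call; for the wrist camera it gives the pose at the moment of the call.
- r.close_job(): hands the job in, once; it reports no verdict.
Trained networks look in the newest picture that a camera, given by its name, has taken for a name from the list of things; names that differ only in an ending like _2 or _b are one class to them, and where a whole thing is asked for, a point or a joint stands for the part that bears it (a point fixed in the world has none). Each returns a list of dicts, best first, with "p" (0 to 1); they miss things now and then, are a little off and sometimes report something else, mostly with a low value. They report only what shows in the picture. A call takes as long as a camera call. They do not tell look-alikes from the thing itself.
- r.recognise(target, camera): "xy" ([column, row] in pixels, amid what is visible of it).
The state is a dict: "time_s": time; "joints": joint angles; "qd": joint speeds; "joint_torque": joint torques, N m; "tcp_pos": TCP position; "eef_rot": TCP orientation; "contact_force": force on the tool from outside, world axes, zero at the start; "moment": the same for the moment, N m; "gripper_width": finger opening in m.
Only numpy, scipy, OpenCV 4.12 (cv2) and the standard library are available. Lean on these libraries where they do the work, as an engineer would, in place of code of your own. Each camera call takes 0.05 s, during which the arm holds its last target.

### The job

Lift the cordless call lamp with the orange lens by its head or pole, carry it upright to the charging pad with the orange ring under the overhanging shelf, and set it down gently, still held, so that its whole foot stands on the pad; then let go and leave it standing there. It is top-heavy and topples easily. Do not tip or shift the blue lamp on the other pad, and leave the tape measure and the glue stick where they are.

Things in the scene. Friction and masses are not known exactly. Their poses are not given: they have to be found in the camera images.
- lamp_orange: The cordless call lamp to be moved: head 46 mm across, black housing 175 to 200 mm up, orange lens 200 to 234 mm, domed top at 246 mm; aluminium pole 16 mm across, 13 to 163 mm up, then a cone to the head; round black foot 60 mm across. About 0.3 kg, mostly in the head: it topples at a lean of about 10 degrees. Origin: centre of the foot's underside; z up
- lamp_blue: The other call lamp, of the same shape and size with a blue lens, standing on the blue-ringed pad; leave it. Origin: centre of the foot's underside
- pad_orange: Where the lamp must go: a fixed flat black disc 100 mm across and 8 mm thick with an orange ring on its top; no rim or recess. Origin: centre of its underside, on the worktop; its top is 8 mm above. It lies under the shelf; the two pads' centres are about 160 mm apart
- pad_blue: The same disc with a blue ring, on which the blue lamp stands. Origin: centre of its underside
- bench_shelf: Fixed overhanging shelf, open at the front. Origin: on the worktop midway below the pads' line; x points back into the shelf (within 5 degrees of world x), y left. Back panel at x 145 mm; uprights, and feet 10 mm high on the worktop (x -10 to 160), at y -152 and 152; thin braces at the same y, x over 45, higher than 245 mm. Rolls up to 54 mm high stand on top
- shelf_edge (a point): Middle of the lower front edge of the shelf's plywood board, 365 mm above the worktop, 8 mm nearer the robot than the pads' line. Board 18 mm thick, 330 mm wide, 173 mm deep, over both pads. It is too low for a gripper pointing straight down over a pad: tilt the tool about 30 degrees, wrist towards the robot, already when picking the lamp
- tape_measure: Teal tape measure, 40 x 91 x 67 mm, loose bystander. Origin: underside centre
- glue_stick: Glue stick standing upright, red and white, 30 mm across, 95 mm high, loose bystander. Origin: underside centre
Mind the look-alikes: they are no part of the job. Leave any green look-alike of the pad_orange alone. Leave any yellow look-alike of the lamp_orange alone.

How it is judged:
By the outcome, as a careful person would: the job done as asked, in the order asked, and still so for the second after the job is handed in, with the robot touching nothing.
It also fails if it takes over 56 s, if anything falls off the work surface, if the arm or the gripper's body presses on something with over 40 N, if the wrist force passes 120 N, or if a joint passes its speed limit or range.

## Working session

There is one attempt and no reset: what is moved stays moved. The work goes in short steps, Python scripts to look and compute and a shell command to move; the robot and the scene stay as the last step left them, time stands still between calls to the robot, and variables do not carry over. Pictures are saved under pics/ and viewed, and the job is handed in when it is done.

```bash
mkdir -p pics; cat > h.py <<'E'
import numpy as np, cv2
from plant import r
def snap(c,n):
    P=r.camera_params(c); im=r.capture(c); cv2.imwrite(f'pics/{n}.png',im[:,:,::-1]); return im,P
def ray(P,uv,H=384):
    f=H/2/np.tan(np.radians(P['vfov'])/2); R=np.array(P['R']);t=np.array(P['t'])
    d=R.T@np.array([(uv[0]-P['cx'])/f,(uv[1]-P['cy'])/f,1.]); return -R.T@t,d/np.linalg.norm(d)
def atz(P,uv,z):
    o,d=ray(P,uv); return o+d*(z-o[2])/d[2]
def proj(P,X,H=384):
    f=H/2/np.tan(np.radians(P['vfov'])/2); c=np.array(P['R'])@np.array(X)+np.array(P['t']); return np.array([P['cx']+f*c[0]/c[2],P['cy']+f*c[1]/c[2]])
def tri(A):
    M=0;b=0
    for o,d in A:
        Q=np.eye(3)-np.outer(d,d); M=M+Q;b=b+Q@o
    return np.linalg.solve(M,b)
E
python3 - <<'E'
from h import *
np.set_printoptions(precision=3,suppress=True)
for c in ['side','top']:
    im,P=snap(c,c+'0'); print(c,P)
    for n in ['lamp_orange','pad_orange','tape_measure','glue_stick','shelf_edge']:
        print(n,[(np.round(q['xy']),round(q['p'],2)) for q in r.recognise(n,c)])
print(r.get_state())
E
```

```text
side {'vfov': 45.22713740529099, 'cx': 255.55677508988052, 'cy': 189.48702784875545, 'R': array([[-0.999, -0.042, -0.026],
       [ 0.009,  0.352, -0.936],
       [ 0.048, -0.935, -0.351]]), 't': array([0.554, 0.236, 1.224])}
lamp_orange [(array([270., 179.]), 0.92), (array([251., 168.]), 0.87)]
pad_orange [(array([277., 265.]), 0.81), (array([228., 245.]), 0.72), (array([303., 235.]), 0.6)]
tape_measure [(array([228., 320.]), 0.68), (array([175., 170.]), 0.45)]
glue_stick [(array([310., 269.]), 0.72)]
shelf_edge [(array([175., 169.]), 0.97)]
top {'vfov': 48.81817555165386, 'cx': 253.43690184513093, 'cy': 190.33504916772836, 'R': array([[ 0.029, -1.   , -0.007],
       [-0.983, -0.027, -0.183],
       [ 0.182,  0.013, -0.983]]), 't': array([-0.107,  0.585,  1.445])}
lamp_orange [(array([369., 192.]), 0.9), (array([336., 212.]), 0.59)]
pad_orange [(array([277., 172.]), 0.81), (array([248., 216.]), 0.79), (array([305., 239.]), 0.71), (array([247., 151.]), 0.39)]
tape_measure [(array([168., 181.]), 0.5)]
glue_stick [(array([214., 238.]), 0.55)]
shelf_edge [(array([255., 149.]), 0.93)]
{'time_s': 0.6, 'joints': array([ 90.133,  20.544,   0.683,   0.   , -70.135, -16.508]), 'qd': array([-0.033,  0.042,  0.035,  0.015, -0.032,  0.059]), 'joint_torque': array([  0.001, -58.199,  29.318,   7.   ,   0.012,  -0.   ]), 'tcp_pos': array([0.19 , 0.648, 0.227]), 'eef_rot': array([-179.997,    0.001,  -16.375]), 'contact_force': array([-0.076, -0.073, -0.985]), 'moment': array([ 0.009,  0.007, -0.014]), 'gripper_width': 0.08748205231723787}
```

View pics/side0.png

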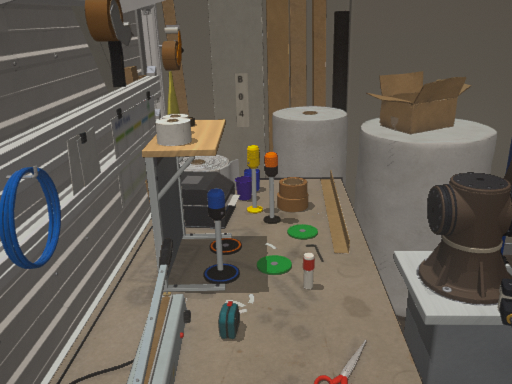

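View pics/top0.png

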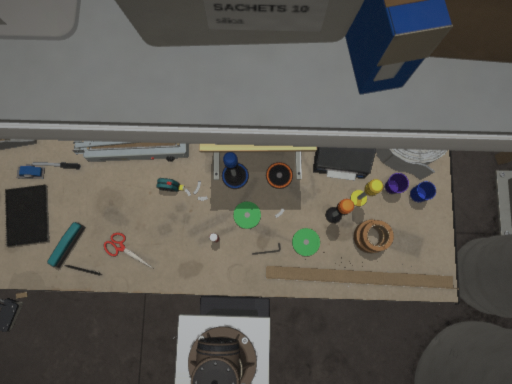

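```bash
python3 - <<'E'
from h import *
np.set_printoptions(precision=3,suppress=True)
t=cv2.imread('pics/top0.png');s=cv2.imread('pics/side0.png')
a=cv2.resize(t[130:260,200:400],None,fx=4,fy=4,interpolation=cv2.INTER_CUBIC)
b=cv2.resize(s[130:290,150:330],None,fx=4,fy=3.7,interpolation=cv2.INTER_CUBIC)
cv2.imwrite('pics/tc.png',a);cv2.imwrite('pics/sc.png',b)
PT=r.camera_params('top');PS=r.camera_params('side')
for n,u in [('pad?',(279,175)),('bluepad',(235,176)),('green1',(247,215)),('green2',(306,242)),('glue',(214,238)),('tape',(165,185)),('footo',(334,215)),('footy',(359,198)),('base',(220,360))]: print(n,atz(PT,u,0.008))
for n,u in [('pad',(226,246)),('blue',(221,273)),('footo',(271,219)),('footy',(254,210)),('glue',(309,285)),('tape',(229,333))]: print('s',n,atz(PS,u,0.008))
print('head o',tri([ray(PT,(346,206)),ray(PS,(271,159))]))
print('camT',ray(PT,(0,0))[0],'camS',ray(PS,(0,0))[0])
E
```

```text
pad? [ 0.656 -0.182  0.008]
bluepad [ 0.647 -0.02   0.008]
green1 [ 0.505 -0.069  0.008]
green2 [ 0.414 -0.282  0.008]
glue [0.418 0.047 0.008]
tape [0.607 0.235 0.008]
footo [ 0.513 -0.383  0.008]
footy [ 0.578 -0.474  0.008]
base [0.006 0.007 0.008]
s pad [ 0.653 -0.174  0.008]
s blue [ 0.651 -0.015  0.008]
s footo [ 0.517 -0.373  0.008]
s footy [ 0.58  -0.453  0.008]
s glue [0.414 0.046 0.008]
s tape [0.604 0.241 0.008]
head o [ 0.514 -0.381  0.222]
camT [ 0.314 -0.109  1.527] camS [0.493 1.085 0.665]
```

View pics/tc.png

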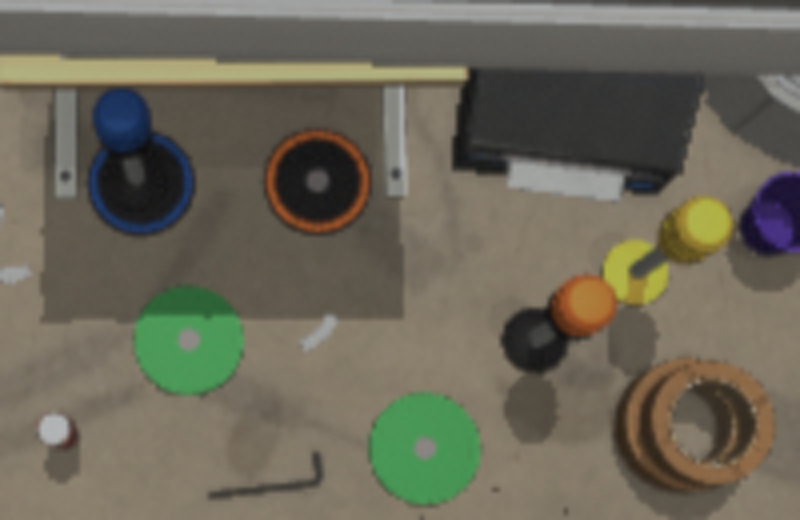

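View pics/sc.png

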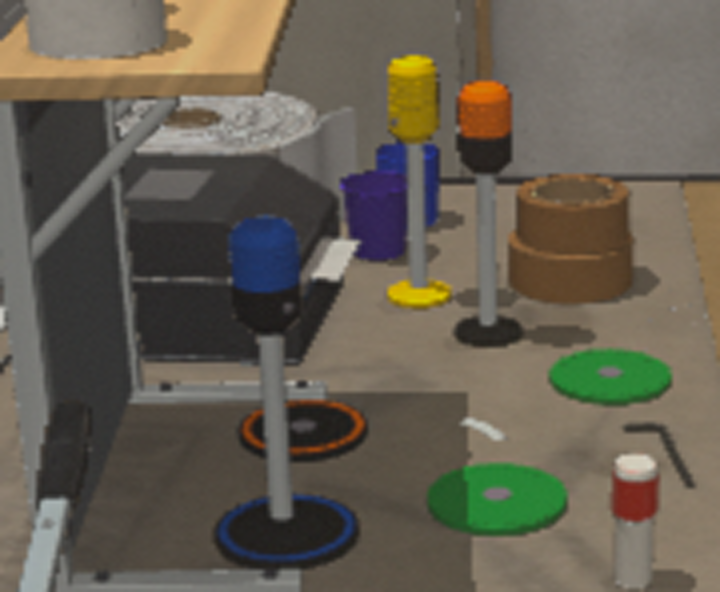

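```bash
python3 - <<'E'
from h import *
from scipy.spatial.transform import Rotation as Ro
np.set_printoptions(precision=3,suppress=True)
s=r.get_state();R=Ro.from_euler('xyz',s['eef_rot'],degrees=True).as_matrix();p=s['tcp_pos']
im,P=snap('wrist','w0');o,d=ray(P,(P['cx'],P['cy']))
print('wristcam in tool',R.T@(o-p),R.T@d)
PT=r.camera_params('top');PS=r.camera_params('side')
for z in (.365,.6,.8,1.0): print(z,atz(PT,(250,138),z))
print('edge L,R top',atz(PT,(200,149),.365),atz(PT,(316,149),.365))
# segment centroid
t=cv2.imread('pics/top0.png');h=cv2.cvtColor(t,cv2.COLOR_BGR2HSV)
def cen(h,lo,hi,box):
    m=cv2.inRange(h,np.array(lo),np.array(hi)); k=np.zeros_like(m);x0,y0,x1,y1=box;k[y0:y1,x0:x1]=m[y0:y1,x0:x1]
    ys,xs=np.nonzero(k);return (xs.min(),xs.max(),ys.min(),ys.max(),xs.mean(),ys.mean(),len(xs))
print('ring',cen(h,(3,150,90),(18,255,255),(262,158,296,192)))
print('lens',cen(h,(3,150,90),(18,255,255),(330,190,362,225)))
print('bring',cen(h,(100,120,60),(125,255,255),(218,165,252,192)))
sd=cv2.imread('pics/side0.png');h2=cv2.cvtColor(sd,cv2.COLOR_BGR2HSV)
print('S lens',cen(h2,(3,150,90),(18,255,255),(260,145,285,170)))
print('S ring',cen(h2,(3,150,60),(18,255,255),(205,232,245,258)))
print('proj lamp',[proj(PT,(.514,-.381,z)) for z in (0,.217,.246)],[proj(PS,(.514,-.381,z)) for z in (0,.217,.246)])
E
```

```text
wristcam in tool [ 0.076 -0.    -0.16 ] [-0.29  -0.     0.957]
0.365 [ 0.681 -0.08   0.365]
0.6 [ 0.607 -0.086  0.6  ]
0.8 [ 0.544 -0.091  0.8  ]
1.0 [ 0.481 -0.096  1.   ]
edge L,R top [0.645 0.062 0.365] [ 0.654 -0.268  0.365]
ring (np.int64(267), np.int64(291), np.int64(163), np.int64(187), np.float64(279.06849315068496), np.float64(175.513698630137), 146)
lens (np.int64(338), np.int64(353), np.int64(199), np.int64(213), np.float64(345.9364161849711), np.float64(205.6936416184971), 173)
bring (np.int64(222), np.int64(247), np.int64(165), np.int64(187), np.float64(234.86614173228347), np.float64(176.82677165354332), 127)
S lens (np.int64(264), np.int64(277), np.int64(152), np.int64(166), np.float64(270.8478260869565), np.float64(159.17934782608697), 184)
S ring (np.int64(210), np.int64(240), np.int64(238), np.int64(252), np.float64(226.91176470588235), np.float64(244.80392156862746), 102)
proj lamp [array([333.172, 215.115]), array([345.545, 206.425]), array([347.508, 205.047])] [array([271.93 , 220.147]), array([271.064, 160.452]), array([270.941, 152.022])]
```

View pics/w0.png

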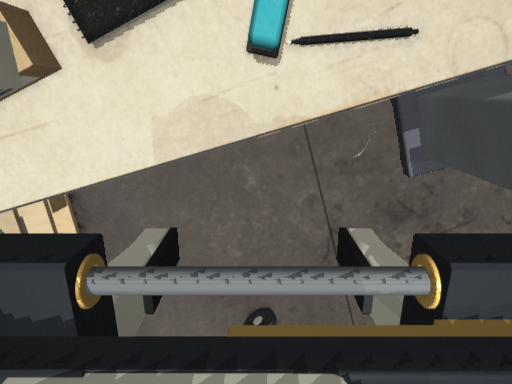

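```bash
python3 -m inch '0 0 -0.034 0 0 0 1;0 0 -0.034 0 0 0 1;0 0 -0.034 0 0 0 1;0 0 -0.034 0 0 0 1;0 0 -0.034 0 0 0 1;0 0 0 0 0 0.1 1;0 0 0 0 0 0 1;0 0 0 0 0 0 1'; python3 -c "
from plant import r
s=r.get_state();print(s['joints'],s['tcp_pos'],s['eef_rot'])"
```

```text
time_s: 1.32
tcp_pos: [0.1901, 0.6474, 0.3963]
eef_rot: [180.0, 0.0, -22.0]
contact_force: [-0.5, -0.2, -1.4]
gripper_width: 0.0873
[ 9.01316486e+01  1.77522896e+01  1.80858262e+01 -3.32308035e-02
 -9.03377934e+01 -2.21112592e+01] [0.19009361 0.64743245 0.39630055] [ 1.79983548e+02  2.91840400e-02 -2.19794201e+01]
```

```bash
python3 -m inch '.0335 .0134 0 0 0 0 1;.0335 .0134 0 0 0 0 1;.0335 .0134 0 0 0 0 1;.0335 .0134 0 0 0 0 1;.0335 .0134 0 0 0 0 1;.0335 .0134 0 0 0 0 1;.0335 .0134 0 0 0 0 1;.0335 .0134 0 0 0 0 1;.0335 .0134 0 0 0 0 1;.0335 .0134 0 0 0 0 1;.0178 .032 0 0 0 0 1;.0178 .032 0 0 0 0 1;.0178 .032 0 0 0 0 1;.0178 .032 0 0 0 0 1;.0178 .032 0 0 0 0 1;.0178 .032 0 0 0 0 1;.0178 .032 0 0 0 0 1;.0178 .032 0 0 0 0 1;.0178 .032 0 0 0 0 1;0 0 0 0 0 0 1'; python3 -c "
from plant import r
s=r.get_state();print(s['joints'].round(1),s['tcp_pos'],s['eef_rot'])"
```

```text
time_s: 2.98
tcp_pos: [0.4897, 0.0654, 0.3958]
eef_rot: [179.9, 0.0, -22.2]
contact_force: [0.2, 0.2, -1.5]
gripper_width: 0.0878
[ 30.5  -0.6  -3.9   0.  -86.8  37.4] [0.48974673 0.0653829  0.39578843] [ 1.79877746e+02  4.67662443e-02 -2.21502989e+01]
```

```bash
python3 -m inch '.0065 .0343 0 0 0 0 1;.0065 .0343 0 0 0 0 1;.0065 .0343 0 0 0 0 1;.0065 .0343 0 0 0 0 1;.0065 .0343 0 0 0 0 1;.0065 .0343 0 0 0 0 1;.0065 .0343 0 0 0 0 1;.0065 .0343 0 0 0 0 1;.0065 .0343 0 0 0 0 1;.0065 .0343 0 0 0 0 1;.0065 .0343 0 0 0 0 1;.0065 .0343 0 0 0 0 1;.0065 .0343 0 0 0 0 1;0 0 0 0 0 .12 1;0 0 0 0 0 .12 1;0 0 0 0 0 .12 1;0 0 0 0 0 .12 1;0 0 0 0 0 .12 1;0 0 0 0 0 .12 1;0 0 0 0 0 .12 1' && python3 -m inch '0 0 0 0 0 .12 1;0 0 0 0 0 .12 1;0 0 0 0 0 .12 1;0 0 0 0 0 .12 1;0 0 0 0 0 .12 1;0 0 0 0 0 .12 1;0 0 0 0 0 .12 1;0 0 0 0 0 .12 1;0 0 0 0 0 .12 1;0 0 0 0 0 .12 1;0 0 0 0 0 .12 1;0 0 0 0 0 .12 1;0 0 0 0 0 .12 1;0 0 0 0 0 .12 1;0 0 0 0 0 .12 1;0 0 0 0 0 .11 1;0 0 0 0 0 0 1'; python3 -c "
from plant import r
s=r.get_state();print(s['joints'].round(1),s['tcp_pos'],s['eef_rot'])"
```

```text
time_s: 4.65
tcp_pos: [0.4004, -0.3744, 0.395]
eef_rot: [179.9, 0.1, -70.4]
contact_force: [-0.4, -0.4, 0.5]
gripper_width: 0.0877
time_s: 6.07
tcp_pos: [0.4005, -0.3743, 0.3952]
eef_rot: [179.9, -0.1, -179.8]
contact_force: [-0.4, -0.3, -0.1]
gripper_width: 0.0877
[-22.6   4.9   1.8  -0.  -87.1 -67.2] [ 0.4004607  -0.37430274  0.39516813] [ 1.79927097e+02 -1.20841983e-01 -1.79815886e+02]
```

```bash
python3 -m inch '0 0 0 0 -.1117 0 1;0 0 0 0 -.1117 0 1;0 0 0 0 -.1117 0 1;0 0 0 0 -.1117 0 1;0 0 0 0 -.1117 0 1;0 0 0 0 0 0 1;0 0 0 0 0 0 1'; python3 - <<'E'
from h import *
np.set_printoptions(precision=4,suppress=True)
s=r.get_state();print(s['joints'].round(1),s['tcp_pos'],s['eef_rot'])
im,P=snap('wrist','w1');
for q in r.recognise('lamp_orange','wrist'): print(q)
for n,X in [('foot',(.514,-.381,.0)),('head',(.514,-.381,.217)),('top',(.514,-.381,.246))]: print(n,proj(P,X))
E
```

```text
time_s: 6.65
tcp_pos: [0.399, -0.375, 0.3963]
eef_rot: [-179.9, 32.0, -179.5]
contact_force: [-0.3, 0.1, 0.5]
gripper_width: 0.0878
[-37.2  -7.3  -8.5 -21.  -64.  -47.3] [ 0.399  -0.375   0.3963] [-179.8669   31.9723 -179.5409]
{'xy': [192.3, 172.6], 'p': 0.92}
{'xy': [252.2, 137.7], 'p': 0.65}
foot [253.1807  73.4811]
head [251.2792 165.1222]
top [250.9116 182.8419]
```

View pics/w1.png

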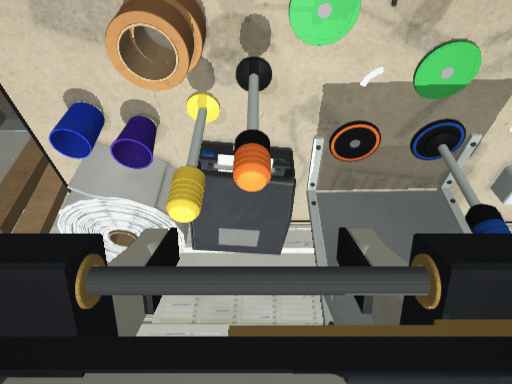

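```bash
python3 -m inch '0 -.001 .03 0 0 0 1;0 -.001 .03 0 0 0 1;0 -.001 .03 0 0 0 1;0 -.001 .03 0 0 0 1;0 -.001 .02 0 0 0 1;0 -.001 .02 0 0 0 1;0 0 0 0 0 0 1'; python3 - <<'E'
from h import *
np.set_printoptions(precision=4,suppress=True)
s=r.get_state();print(s['tcp_pos'],s['eef_rot'],s['contact_force'])
im,P=snap('wrist','w2')
for n,X in [('head',(.514,-.381,.217)),('top',(.514,-.381,.246)),('foot',(.514,-.381,.0))]: print(n,proj(P,X))
E
```

```text
time_s: 7.33
tcp_pos: [0.4868, -0.3783, 0.2552]
eef_rot: [179.7, 31.6, -179.6]
contact_force: [-0.7, 0.8, -0.0]
gripper_width: 0.0874
[ 0.4868 -0.3783  0.2552] [ 179.7447   31.584  -179.5572] [-0.7224  0.8322 -0.0296]
head [251.5844 216.7494]
top [251.2162 253.0017]
foot [253.113   66.2751]
```

View pics/w2.png

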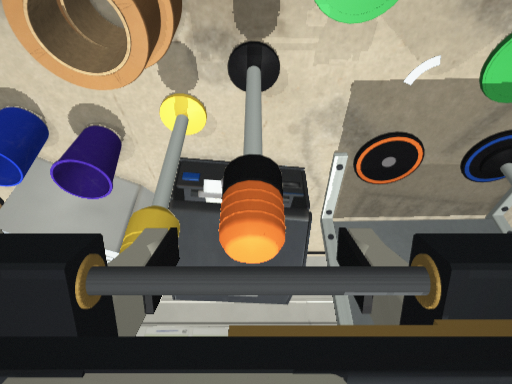

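```bash
python3 -m inch '0 -.0008 .02 0 0 0 1;0 -.0008 .02 0 0 0 1;0 -.0007 .015 0 0 0 1;0 -.0004 .01 0 0 0 1;0 0 .005 0 0 0 1;0 0 0 0 0 0 1;0 0 0 0 0 0 1' && python3 - <<'E'
from h import *
np.set_printoptions(precision=4,suppress=True)
s=r.get_state();print(s['tcp_pos'],s['eef_rot'],s['contact_force'])
im,P=snap('wrist','w3');im2,_=snap('side','s3')
c=cv2.resize(im2[100:260,200:340],None,fx=3.5,fy=3.5)
cv2.imwrite('pics/s3c.png',np.hstack([c[:,:,::-1]]))
E
```

```text
time_s: 7.97
tcp_pos: [0.5229, -0.3828, 0.2023]
eef_rot: [-180.0, 32.0, -179.6]
contact_force: [-0.3, 0.7, 0.8]
gripper_width: 0.0874
[ 0.5229 -0.3828  0.2023] [-179.9505   32.0128 -179.5961] [-0.3044  0.6637  0.7897]
```

View pics/s3c.png

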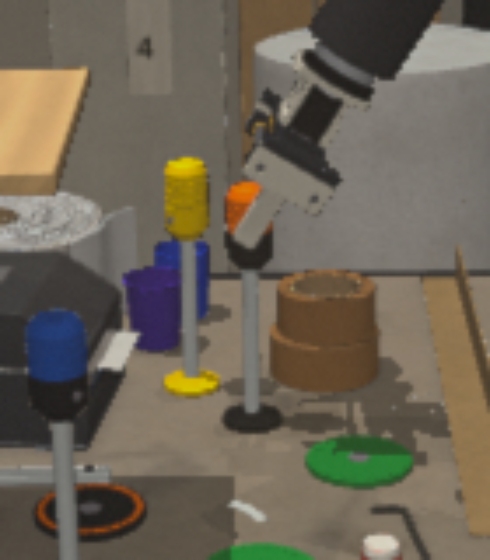

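View pics/w3.png

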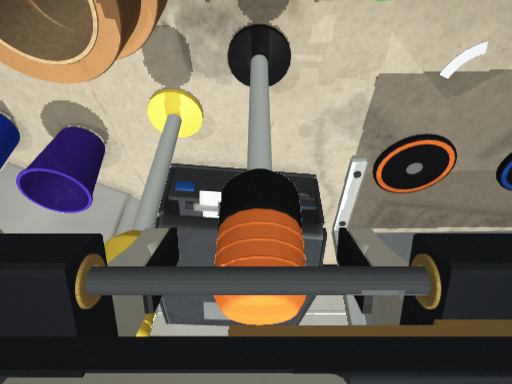

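```bash
python3 -m inch '0 0 0 0 0 0 .8;0 0 0 0 0 0 .7;0 0 0 0 0 0 .65;0 0 0 0 0 0 .6;0 0 0 0 0 0 .57;0 0 0 0 0 0 .55;0 0 0 0 0 0 .53;0 0 0 0 0 0 .51;0 0 0 0 0 0 .49;0 0 0 0 0 0 .4;0 0 0 0 0 0 .3;0 0 0 0 0 0 .2;0 0 0 0 0 0 .2;0 0 0 0 0 0 .2' 30 && python3 - <<'E'
from h import *
np.set_printoptions(precision=4,suppress=True)
s=r.get_state();print(s['tcp_pos'],s['eef_rot'],s['contact_force'],s['moment'])
im,P=snap('wrist','w4');im2,_=snap('side','s4')
c=cv2.resize(im2[100:260,200:340],None,fx=3,fy=3)
cv2.imwrite('pics/s4c.png',c[:,:,::-1])
E
```

```text
time_s: 9.23
tcp_pos: [0.5227, -0.3826, 0.2015]
eef_rot: [180.0, 32.0, -179.7]
contact_force: [0.2, 1.3, 0.2]
gripper_width: 0.0443
[ 0.5227 -0.3826  0.2015] [ 179.9912   31.9958 -179.6719] [0.1817 1.3212 0.1865] [0.4661 1.5227 0.1787]
```

View pics/s4c.png

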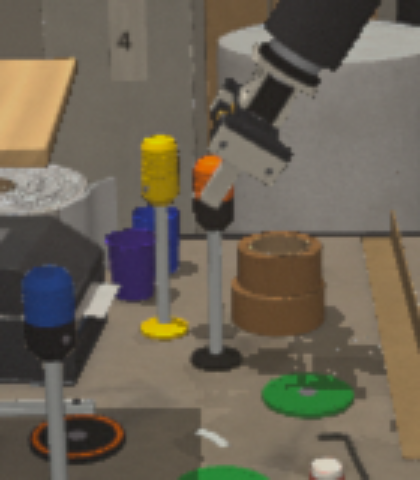

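```bash
python3 -m inch '-.0013 0 -.0021 0 0 0 .2;-.00265 0 -.00424 0 0 0 .2;-.00265 0 -.00424 0 0 0 .2;-.00265 0 -.00424 0 0 0 .2;-.00265 0 -.00424 0 0 0 .2;-.00265 0 -.00424 0 0 0 .2;-.00265 0 -.00424 0 0 0 .2;-.00265 0 -.00424 0 0 0 .2;-.0013 0 -.0021 0 0 0 .2;0 0 0 0 0 0 .2;0 0 0 0 0 0 .2;0 0 0 0 0 0 .2' && python3 - <<'E'
from h import *
np.set_printoptions(precision=4,suppress=True)
s=r.get_state();print(s['tcp_pos'],s['eef_rot'],s['contact_force'],s['moment'])
im,P=snap('wrist','w5');im2,_=snap('side','s5')
c=cv2.resize(im2[120:240,220:320],None,fx=5,fy=5)
cv2.imwrite('pics/s5c.png',c[:,:,::-1])
E
```

```text
time_s: 10.33
tcp_pos: [0.5225, -0.3825, 0.2411]
eef_rot: [180.0, 32.0, -179.7]
contact_force: [0.3, 0.3, -3.0]
gripper_width: 0.0442
[ 0.5225 -0.3825  0.2411] [ 179.9747   31.9739 -179.6821] [ 0.2872  0.2737 -2.9777] [ 0.0591  2.2998 -0.0062]
```

View pics/s5c.png

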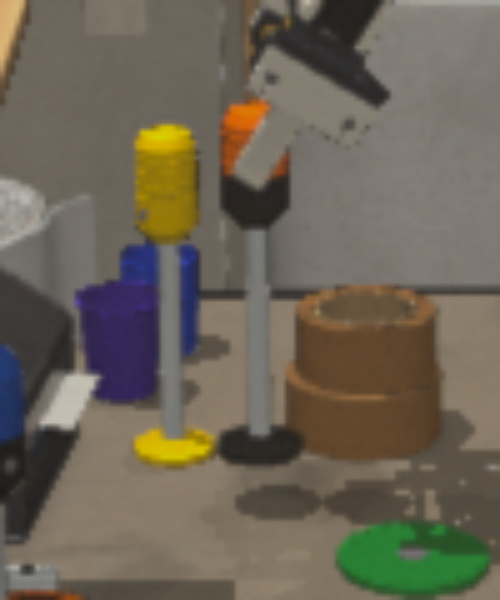

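View pics/w5.png

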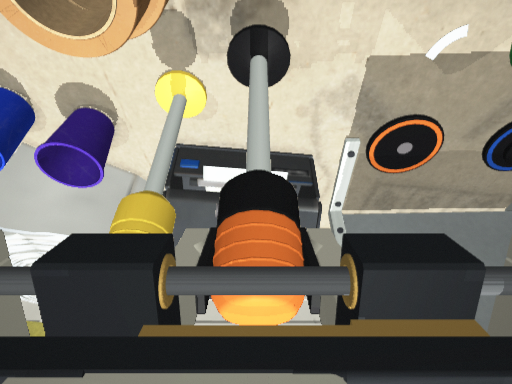

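```bash
python3 - <<'E'
from h import *
np.set_printoptions(precision=4,suppress=True)
PT=r.camera_params('top');PS=r.camera_params('side');PW=r.camera_params('wrist')
def ell(path,box,lo,hi):
    h=cv2.cvtColor(cv2.imread(path),cv2.COLOR_BGR2HSV);m=cv2.inRange(h,np.array(lo),np.array(hi))
    x0,y0,x1,y1=box;ys,xs=np.nonzero(m[y0:y1,x0:x1]);pts=np.stack([xs+x0,ys+y0],1).astype(np.float32)
    return cv2.fitEllipse(pts)
o=((3,130,60),(18,255,255))
for n,P,path,box in [('top',PT,'pics/top0.png',(262,158,296,192)),('side',PS,'pics/side0.png',(205,232,245,258)),('w',PW,'pics/w5.png',(360,105,450,180))]:
    e=ell(path,box,*o);print(n,e,atz(P,e[0],.008))
e=ell('pics/top0.png',(218,165,252,192),(100,120,60),(125,255,255));print('blue',e,atz(PT,e[0],.008))
im,_=snap('top','t5')
print('w foot centre at z.053',atz(PW,(258.5,52),.053),'at .04',atz(PW,(258.5,57),.04))
for z in (.04,.053): print(proj(PW,(.5135,-.3825,z)),proj(PS,(.5135,-.3825,z)),proj(PT,(.5135,-.3825,z)))
E
python3 -c "
import cv2;i=cv2.imread('pics/t5.png');cv2.imwrite('pics/t5c.png',cv2.resize(i[130:260,200:400],None,fx=4,fy=4))"
```

```text
top ((278.8432922363281, 174.7611541748047), (23.25792694091797, 23.829069137573242), 101.71459197998047) [ 0.6566 -0.181   0.008 ]
side ((225.2299346923828, 244.82969665527344), (13.199898719787598, 28.642911911010742), 86.1789321899414) [ 0.6563 -0.1814  0.008 ]
w ((405.12652587890625, 145.92625427246094), (44.50129699707031, 72.39237213134766), 67.6126480102539) [ 0.6525 -0.1799  0.008 ]
blue ((234.72003173828125, 175.24349975585938), (22.705036163330078, 23.996057510375977), 83.94427490234375) [ 0.6503 -0.019   0.008 ]
w foot centre at z.053 [ 0.5031 -0.3806  0.053 ] at .04 [ 0.5141 -0.3805  0.04  ]
[256.4254  56.3788] [271.9251 209.4014] [335.6138 213.8521]
[256.4054  63.0084] [271.8751 205.927 ] [336.2955 213.3772]
```

View pics/t5c.png

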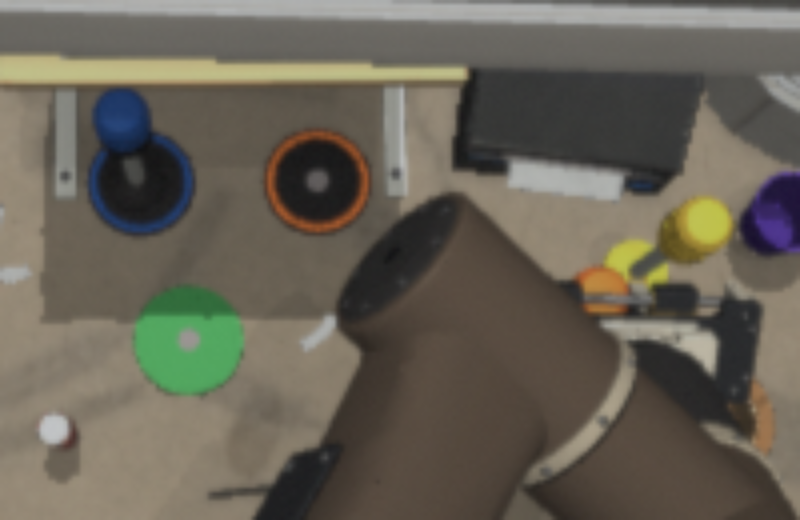

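```bash
python3 - <<'E'
from h import *
np.set_printoptions(precision=4,suppress=True)
PT=r.camera_params('top')
for z in (.5,.6,.7,.8): print(z,atz(PT,(315,178),z),atz(PT,(287,205),z))
E
```

```text
0.5 [ 0.5399 -0.2473  0.5   ] [ 0.4703 -0.179   0.5   ]
0.6 [ 0.5179 -0.2338  0.6   ] [ 0.4551 -0.1721  0.6   ]
0.7 [ 0.4959 -0.2203  0.7   ] [ 0.4399 -0.1653  0.7   ]
0.8 [ 0.474  -0.2068  0.8   ] [ 0.4247 -0.1584  0.8   ]
```

View pics/s5.png

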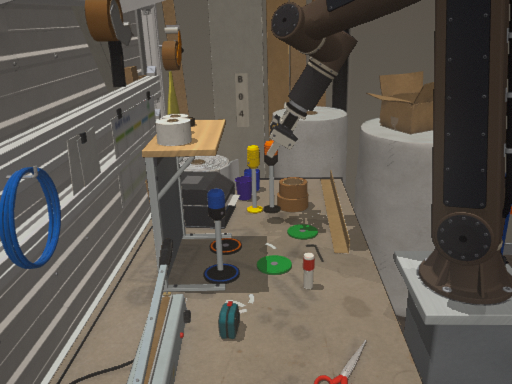

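View pics/t5.png

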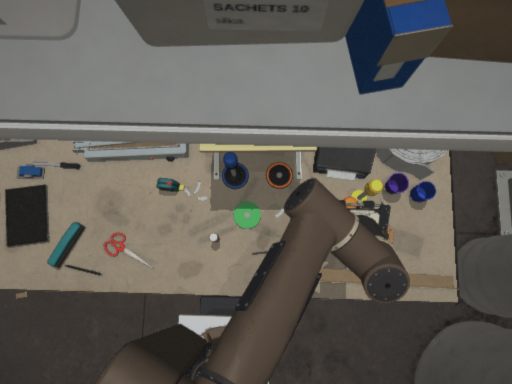

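```bash
python3 -m inch '0 .005 0 0 0 0 .2;0 .01 0 0 0 0 .2;0 .015 0 0 0 0 .2;0 .02 0 0 0 0 .2;0 .02 0 0 0 0 .2;0 .02 0 0 0 0 .2;0 .02 0 0 0 0 .2;0 .02 0 0 0 0 .2;0 .02 0 0 0 0 .2;0 .02 0 0 0 0 .2;0 .015 0 0 0 0 .2;0 .01 0 0 0 0 .2;0 .005 0 0 0 0 .2;0 0 0 0 0 0 .2;0 0 0 0 0 0 .2' && python3 - <<'E'
from h import *
np.set_printoptions(precision=4,suppress=True)
print('tip',tri([ray(r.camera_params('top'),(297,194)),ray(r.camera_params('side'),(289,20))]))
s=r.get_state();print(s['joints'],s['tcp_pos'],s['eef_rot'],s['contact_force'],s['moment'])
im,P=snap('wrist','w6');im2,_=snap('side','s6');snap('top','t6')
E
```

```text
time_s: 11.73
tcp_pos: [0.5213, -0.1818, 0.2416]
eef_rot: [180.0, 32.0, -179.6]
contact_force: [0.2, 0.0, -2.6]
gripper_width: 0.0443
tip [ 0.4649 -0.1886  0.6555]
[  1.5177  -8.1637 -38.7344   1.2311 -27.4105 -92.0296] [ 0.5213 -0.1818  0.2416] [ 179.9808   32.0286 -179.5871] [ 0.18    0.0104 -2.607 ] [0.0292 2.2908 0.0012]
```

View pics/s6.png

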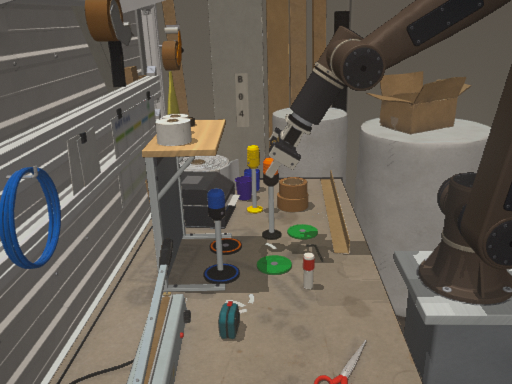

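View pics/w6.png

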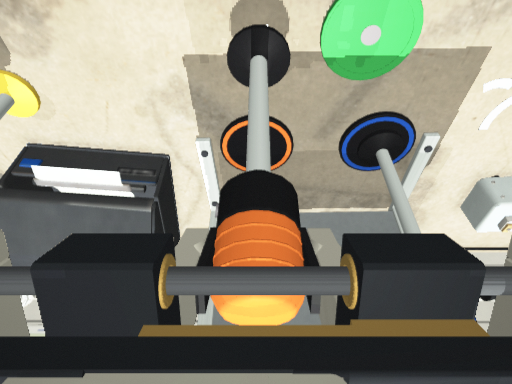

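View pics/t6.png

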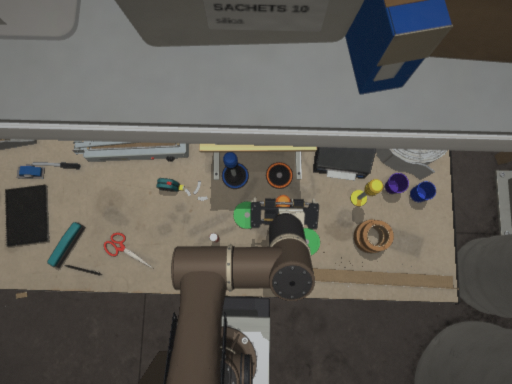

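```bash
python3 -m inch '-.0048 0 .0037 0 0 0 .2;-.0095 -.0001 .0074 0 0 0 .2;-.0095 -.0001 .0074 0 0 0 .2;-.0095 -.0002 .0074 0 0 0 .2;-.0095 -.0002 .0074 0 0 0 .2;-.0095 -.0002 .0074 0 0 0 .2;-.0095 -.0002 .0074 0 0 0 .2;-.0095 -.0001 .0074 0 0 0 .2;-.0095 -.0001 .0074 0 0 0 .2;-.0048 0 .0037 0 0 0 .2;0 0 0 0 0 0 .2;0 0 0 0 0 0 .2' && python3 - <<'E'
from h import *
np.set_printoptions(precision=4,suppress=True)
s=r.get_state();print(s['joints'],s['tcp_pos'],s['eef_rot'],s['contact_force'],s['moment'])
im,P=snap('wrist','w7');im2,_=snap('side','s7');snap('top','t7')
c=cv2.resize(im2[100:290,140:340],None,fx=3.2,fy=3.2)
cv2.imwrite('pics/s7c.png',c[:,:,::-1])
E
```

```text
time_s: 12.88
tcp_pos: [0.6294, -0.1832, 0.2298]
eef_rot: [180.0, 31.9, -179.7]
contact_force: [0.3, 0.3, -3.3]
gripper_width: 0.0443
[  0.9931   3.3252 -29.464    0.809  -25.2714 -91.3011] [ 0.6294 -0.1832  0.2298] [ 179.9903   31.9433 -179.6781] [ 0.3185  0.295  -3.259 ] [0.0155 2.3317 0.0303]
```

View pics/s7c.png

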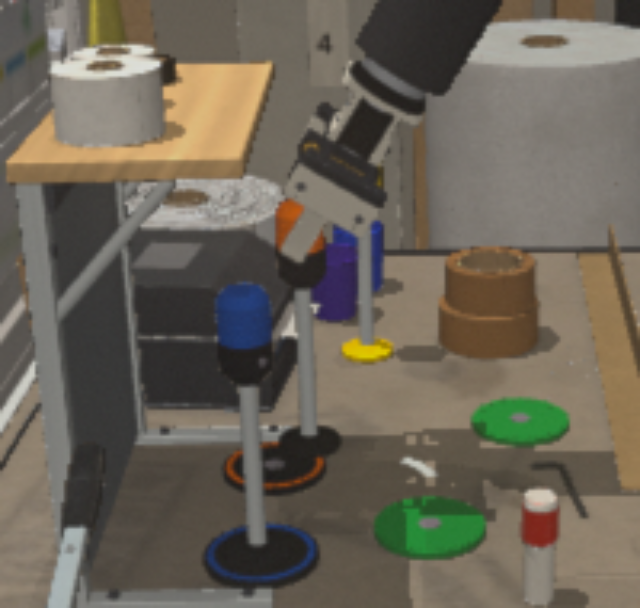

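View pics/w7.png

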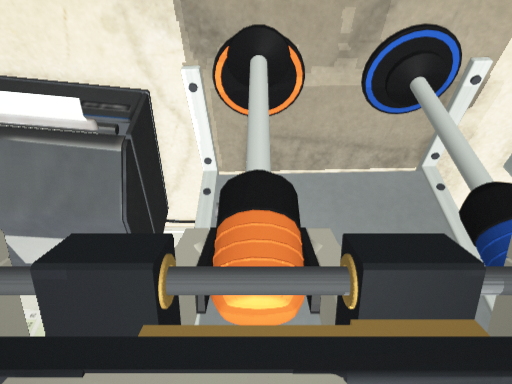

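```bash
python3 -m inch '-.0022 0 .002 0 0 0 .2;-.0044 0 .0039 0 0 0 .2;-.0044 0 .0039 0 0 0 .2;-.0044 0 .0039 0 0 0 .2;-.0044 0 .0039 0 0 0 .2;-.0044 0 .0039 0 0 0 .2;-.0022 0 .002 0 0 0 .2;0 0 0 0 0 0 .2;0 0 0 0 0 0 .2;0 0 0 0 0 0 .2' && python3 - <<'E'
from h import *
np.set_printoptions(precision=4,suppress=True)
s=r.get_state();print(s['tcp_pos'],s['eef_rot'],s['contact_force'],s['moment'])
im,P=snap('wrist','w8');im2,_=snap('side','s8');snap('top','t8')
c=cv2.resize(im2[110:280,170:290],None,fx=4.7,fy=3.5)
c=cv2.resize(im2[110:280,170:290],None,fx=3.5,fy=3.5)
w=cv2.resize(im[0:200,160:380],None,fx=2,fy=2)
w=cv2.copyMakeBorder(w,0,c.shape[0]-w.shape[0],0,0,cv2.BORDER_CONSTANT) if c.shape[0]>w.shape[0] else w[:c.shape[0]]
w=cv2.resize(w,(380,c.shape[0]))
cv2.imwrite('pics/s8c.png',np.hstack([c,w])[:,:,::-1])
for X in [(.6563,-.1812,.008),(s['tcp_pos'][0]-.009,-.1815,.022)]: print(proj(P,X),proj(r.camera_params('side'),X))
E
```

```text
time_s: 13.87
tcp_pos: [0.6641, -0.183, 0.2242]
eef_rot: [180.0, 32.0, -179.7]
contact_force: [0.3, -0.1, -3.2]
gripper_width: 0.0447
[ 0.6641 -0.183   0.2242] [ 179.9972   31.9776 -179.6725] [ 0.3437 -0.1297 -3.2495] [ 0.0404  2.2068 -0.032 ]
[258.3285  50.3618] [225.2076 244.8615]
[258.0582  55.8419] [225.3895 240.7468]
```

View pics/s8c.png

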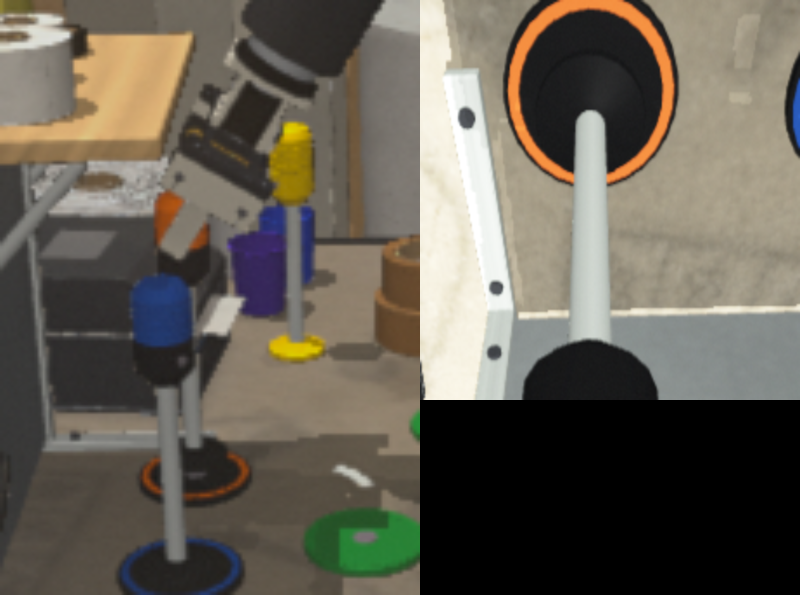

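View pics/w8.png

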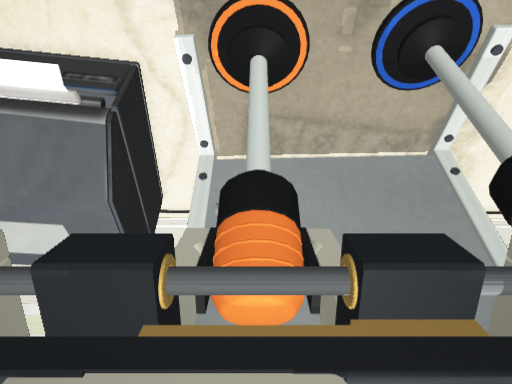

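```bash
python3 -m inch '.00053 0 .00085 0 0 0 .2;.00106 0 .0017 0 0 0 .2;.00106 0 .0017 0 0 0 .2;.00106 0 .0017 0 0 0 .2;.00106 0 .0017 0 0 0 .2;.00106 0 .0017 0 0 0 .2;.00053 0 .00085 0 0 0 .2;0 0 0 0 0 0 .2;0 0 0 0 0 0 .2;0 0 0 0 0 0 .2' && python3 -c "
from plant import r
s=r.get_state();print(s['tcp_pos'],s['contact_force'],s['moment'])"
```

```text
time_s: 14.85
tcp_pos: [0.6644, -0.183, 0.2125]
eef_rot: [-180.0, 32.0, -179.7]
contact_force: [-0.3, -0.0, -2.6]
gripper_width: 0.0445
[ 0.66440418 -0.1830338   0.21247539] [-0.30406809 -0.03687443 -2.61774342] [0.04768153 2.21708207 0.02153762]
```

```bash
python3 -m inch '.0003 0 .0004 0 0 0 .2;.0003 0 .0004 0 0 0 .2;.0003 0 .0004 0 0 0 .2;0 0 0 0 0 0 .2;0 0 0 0 0 0 .2' && python3 -c "
from plant import r
s=r.get_state();print(s['tcp_pos'],s['contact_force'],s['moment'])"
```

```text
time_s: 15.27
tcp_pos: [0.6642, -0.183, 0.2108]
eef_rot: [-180.0, 32.0, -179.7]
contact_force: [0.4, 0.7, -3.2]
gripper_width: 0.0441
[ 0.66415601 -0.18302251  0.21082748] [ 0.43584876  0.65392383 -3.18829907] [7.50904357e-02 2.31276945e+00 6.82260967e-04]
```

```bash
python3 -m inch '.00027 0 .00042 0 0 0 .2;.00027 0 .00042 0 0 0 .2;0 0 0 0 0 0 .2;0 0 0 0 0 0 .2' && python3 -m inch '.00027 0 .00042 0 0 0 .2;0 0 0 0 0 0 .2;0 0 0 0 0 0 .2' && python3 -c "
from plant import r
s=r.get_state();print(s['tcp_pos'],s['contact_force'],s['moment'])"
```

```text
time_s: 15.6
tcp_pos: [0.6641, -0.183, 0.2098]
eef_rot: [180.0, 32.0, -179.7]
contact_force: [0.2, 0.2, -3.7]
gripper_width: 0.0441
time_s: 15.85
tcp_pos: [0.6642, -0.183, 0.2095]
eef_rot: [-180.0, 32.0, -179.7]
contact_force: [0.4, 0.8, -2.1]
gripper_width: 0.0442
[ 0.66423347 -0.18303511  0.20948484] [ 0.43082817  0.77489923 -2.1382847 ] [0.07173855 2.128834   0.0205719 ]
```

```bash
python3 -m inch '.00027 0 .00042 0 0 0 .2;0 0 0 0 0 0 .2;0 0 0 0 0 0 .2' && python3 -m inch '.00027 0 .00042 0 0 0 .2;0 0 0 0 0 0 .2;0 0 0 0 0 0 .2' && python3 - <<'E'
from h import *
s=r.get_state();print(s['tcp_pos'],s['contact_force'],s['moment'])
im,P=snap('wrist','w9');im2,_=snap('side','s9')
c=cv2.resize(im2[200:270,190:270],None,fx=5,fy=5);w=cv2.resize(im[0:175,160:360],None,fx=2,fy=2)
cv2.imwrite('pics/s9c.png',np.hstack([c,w])[:,:,::-1])
E
```

```text
time_s: 16.1
tcp_pos: [0.6646, -0.183, 0.2095]
eef_rot: [-180.0, 32.1, -179.6]
contact_force: [-0.5, 0.4, 0.1]
gripper_width: 0.0442
time_s: 16.35
tcp_pos: [0.6649, -0.183, 0.2095]
eef_rot: [-180.0, 32.1, -179.6]
contact_force: [-0.3, 1.5, 4.4]
gripper_width: 0.0446
[ 0.66486624 -0.18303776  0.20947217] [-0.26098689  1.50287573  4.36551375] [0.38363264 1.32675529 0.16374614]
```

View pics/s9c.png

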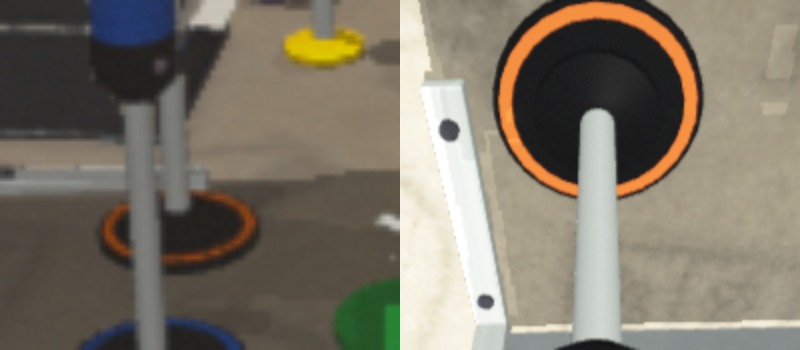

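```bash
python3 -m inch '-.00027 0 -.00042 0 0 0 .2;0 0 0 0 0 0 .2;0 0 0 0 0 0 .2' 10 && python3 -m inch '0 0 0 0 0 0 .45;0 0 0 0 0 0 .49;0 0 0 0 0 0 .51;0 0 0 0 0 0 .53;0 0 0 0 0 0 .55;0 0 0 0 0 0 .58;0 0 0 0 0 0 .62;0 0 0 0 0 0 .67;0 0 0 0 0 0 .72;0 0 0 0 0 0 .78;0 0 0 0 0 0 .85;0 0 0 0 0 0 .85;0 0 0 0 0 0 .85' && python3 - <<'E'
from h import *
s=r.get_state();print(s['tcp_pos'],s['contact_force'],s['moment'])
im,P=snap('wrist','w10');im2,_=snap('side','s10')
c=cv2.resize(im2[130:270,170:270],None,fx=4,fy=4)
cv2.imwrite('pics/s10c.png',c[:,:,::-1])
E
```

```text
time_s: 16.7
tcp_pos: [0.6646, -0.183, 0.2094]
eef_rot: [-180.0, 32.1, -179.7]
contact_force: [-0.9, 1.4, 4.1]
gripper_width: 0.0445
time_s: 17.78
tcp_pos: [0.6642, -0.183, 0.2089]
eef_rot: [180.0, 32.0, -179.7]
contact_force: [-0.4, 0.3, 0.3]
gripper_width: 0.0739
[ 0.66416155 -0.18302842  0.20889798] [-0.35356417  0.2826885   0.27447962] [ 0.04205304  1.60304968 -0.01717873]
```

View pics/s10c.png

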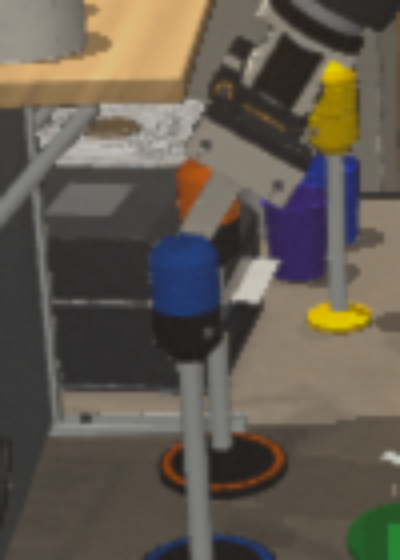

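View pics/w10.png

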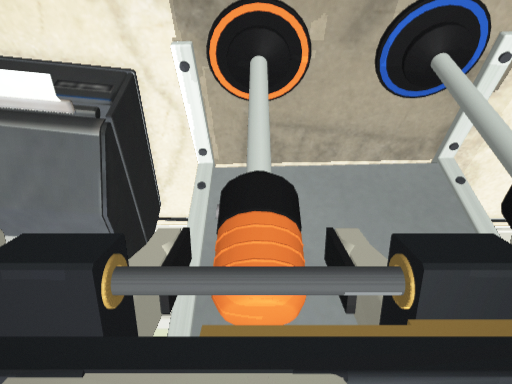

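```bash
python3 -m inch '0 0 -.005 0 0 0 .85;0 0 -.01 0 0 0 .85;0 0 -.015 0 0 0 .85;0 0 -.015 0 0 0 .85;0 0 -.02 0 0 0 .85;0 0 -.02 0 0 0 .85;0 0 -.02 0 0 0 .85;0 0 -.02 0 0 0 .85;0 0 -.02 0 0 0 .85;0 0 -.02 0 0 0 .85;0 0 -.01 0 0 0 .85;0 0 0 0 0 0 .85;0 0 0 0 0 0 .85' && python3 - <<'E'
from h import *
s=r.get_state();print(s['tcp_pos'],s['contact_force'],s['moment'])
im,P=snap('wrist','w11');im2,PS=snap('side','s11');im3,PT=snap('top','t11')
c=cv2.resize(im2[110:290,170:330],None,fx=3,fy=3);w=cv2.resize(im[:,:],None,fx=.75,fy=.75)[:, :300]
cv2.imwrite('pics/s11c.png',c[:,:,::-1])
X=[(.655,-.181,z) for z in (.021,.225,.254)]
print([proj(P,x).round() for x in X],[proj(PS,x).round() for x in X],[proj(PT,x).round() for x in X])
E
```

```text
time_s: 18.97
tcp_pos: [0.5712, -0.1835, 0.3579]
eef_rot: [180.0, 32.1, -179.7]
contact_force: [-0.1, -0.2, -0.9]
gripper_width: 0.0743
[ 0.57124329 -0.1834834   0.35785295] [-0.05888205 -0.15772558 -0.91783504] [ 0.00328189  1.63555796 -0.00832385]
[array([258.,  74.]), array([258., 175.]), array([258., 196.])] [array([225., 241.]), array([222., 178.]), array([222., 169.])] [array([279., 174.]), array([282., 160.]), array([283., 158.])]
```

View pics/s11c.png

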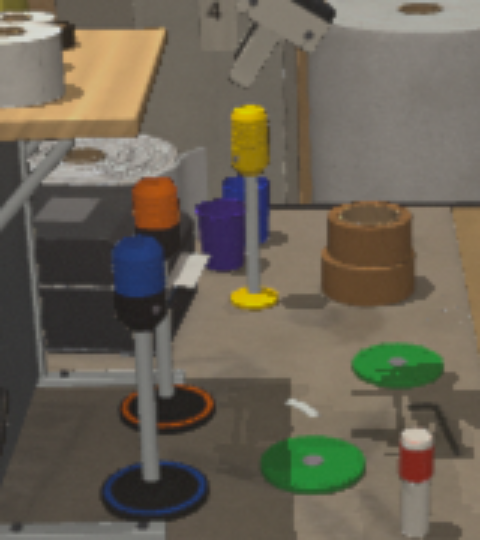

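View pics/w11.png

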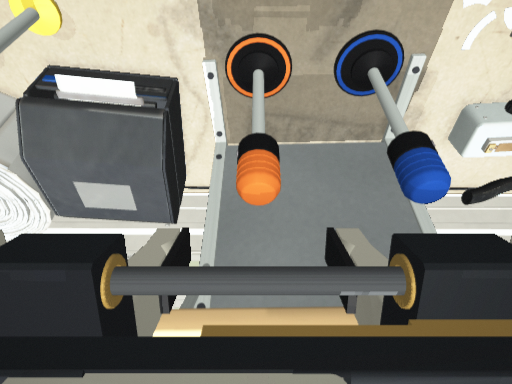

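View pics/t11.png

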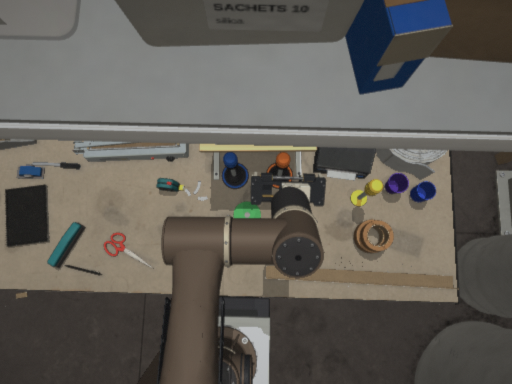

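```bash
python3 -m inch '0 0 0 0 0 0 .85;0 0 0 0 0 0 .85;0 0 0 0 0 0 .85;0 0 0 0 0 0 .85;0 0 0 0 0 0 .85;0 0 0 0 0 0 .85' && python3 - <<'E'
from h import *
a=cv2.imread('pics/side0.png').astype(int);im,_=snap('side','s12');b=im[:,:,::-1].astype(int)
s=cv2.imread('pics/s11.png').astype(int)
for n,(x0,y0,x1,y1) in dict(blue=(205,185,230,285),glue=(300,250,318,292),tape=(215,300,245,342),orange_vs_prev=(210,165,235,250)).items():
    ref=s if 'prev' in n else a
    print(n,np.abs(ref-b)[y0:y1,x0:x1].mean())
print(r.close_job())
E
```

```text
time_s: 19.62
tcp_pos: [0.5715, -0.1836, 0.3572]
eef_rot: [-180.0, 32.0, -179.7]
contact_force: [0.2, 0.0, 0.4]
gripper_width: 0.0746
blue 5.6706666666666665
glue 8.344356261022927
tape 1.9433862433862434
orange_vs_prev 1.0592941176470587
the job is handed in; nothing more can be done
None
```

The orange call lamp now stands upright on the orange-ringed pad under the shelf, and I've handed the job in at about 19.7 s.

I gripped it by the head with the tool tilted 32°, carried it upright and lowered it in half-millimetre steps while still held. I then opened the jaws slowly and backed out along the tool axis.

**Last checks**
- **Placing:** the side and wrist pictures show the foot centred inside the ring, to within a few millimetres (the foot has 20 mm to spare all round). The lamp looked the same in the last two side pictures, about 0.6 s apart. The final force reading was about 0, so the gripper is clear of it.
- **Set-down force:** the wrist read about 4 N upward just before release, or roughly 7 N on the pad with the lamp's weight.
- **Pad position:** the wrist camera put the pad's centre about 4 mm nearer the robot than the top and side cameras did. I aimed between the two, at x = 0.655 m.
- **Bystanders:** the blue lamp, tape measure and glue stick appear where they were in the side view.
    - The tape measure's patch of the picture hardly changed (mean difference 1.9 grey levels).
    - The blue lamp's patch (5.7) and the glue stick's (8.3) changed more. I put this down to the orange lamp now standing behind the blue one, and probably the arm's shadow at the glue stick. The blue lamp and its pad look unmoved in the last wrist and top pictures, and the glue stick's pixel position is unchanged. I did not measure either one's position again.

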